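# Close the belt sander's guard and reset its interlock pair

### The arm

A 6-joint arm with a two-finger parallel gripper is mounted at the origin on the work surface. World frame = base frame: x ahead of the robot, y to its left, z up, the work surface at z = 0. Lengths are in m, angles in rad, forces in N, time in s.
With the tool pointing down it reaches from about 0.3 to 1 m from the base axis. Payload 5.1 kg.
Tool frame: the origin (TCP) lies between the finger pads; the fingertips stand 22 mm ahead of it and the grasp point (between the pads) lies 3 mm ahead of it (env.tip_extent is the distance from the TCP to the fingertips, in m); z points along the fingers, y is the line along which they close (so a half turn about z gives the same grasp; the last joint's range is limited). The gripper opens to 95 mm and grips with 3 to 60 N. Pads are 20 mm wide; open, the fingers measure 119 mm over their backs; the gripper's body (75 mm by 180 mm) begins 59 mm behind the grasp point.
Start: joints at [1.098, 0.124, 1.65, -0, 1.367, -0.083], TCP at [0.247, 0.601, 0.237] pointing down, gripper open.
Joint ranges: [-2.61, 2.61], [-1.02, 2.33], [0.03, 2.71], [-1.35, 4.49], [0.32, 2.68], [-2.91, 2.91]. Speed limits (rad/s): [2.57, 2.57, 3.14, 3.14, 3.14, 3.14].

### API

Orientations are given as a unit quaternion [x, y, z, w].
In Python, from rig import env, viewer, hand_in gives the robot as it stands. The module is installed in compiled form; this text tells all that it offers.
- The arm moves only by the tool move_arm, never from a script. Its argument "plan" is one flat list of numbers, 7 for each row, row after row: the opening, from 0 (shut) to 1 (fully open), then the shift along the tool's x, y, z in m, then the turn, a rotation vector about the tool's x, y, z in degrees. A call has 1 to 5 rows; each row is the pose to reach, as a shift and turn from the pose commanded when the call began, along the tool's axes at that moment; what a row does not reach only later rows make up. A row lasts 1/8 s, in which the tool goes at most 62.5 mm and 10.7 degrees, less where a joint would pass 70% of its speed; a pose out of reach is approached as far as the arm can. A call with a gripper value outside its range is refused whole. The fingers move at their own pace and stop on an object; "newtons" is the grip in N (left out, the last holds). Time passes only in rows, so rows that repeat a pose let the fingers close. It gives the time, the measured TCP pose, the force, the opening and the grip force at its end, in the units of the state.
- env.observe(): the state, without advancing time (a new reading comes with each control period).
- viewer.read_camera(name): name is "scene" or "top" or "wrist"; returns the picture (384x512x3 uint8, red, green, blue); there is no depth.
- viewer.get_calibration(name): a dict with "camera_matrix" (3x3 intrinsics, pixels), "R" (3x3) and "t" (3): a world point X has camera coordinates R X + t. Camera axes: x right, y down, z forward; pixel columns grow to the right and rows downward; lengths in m; the calibration is good to about 2 mm. A picture is of the moment at which its call begins: read the wrist's pose just before it. get_calibration takes no time and is no camera call; for the wrist camera it gives the pose at the moment of the call.
- hand_in(): hands the job in; it is judged then, once.
The state is a dict: "clock": time; "joint_positions": joint angles; "qvel": joint speeds; "joint_torque": joint torques, N m; "tool_pos": TCP position; "ee_rot": TCP orientation; "wrist_force": force on the tool from outside, world axes, zero at the start; "ft_torque": the same for the moment, N m; "grip_width": finger opening in m; "gripper_force": force on a finger pad.
Only numpy, scipy, OpenCV 4.12 (cv2) and the standard library are available. Lean on these libraries where they do the work, as an engineer would, in place of code of your own. Each camera call takes 0.05 s, during which the arm holds its last target. There are 200 camera calls.

### The job

The belt sander has tripped with its guard open. Without gripping anything, push the orange sliding guard fully shut over the belt with the fingers; then press the two green reset buttons all the way down together, one fingertip on each, hold both down for about three seconds and let go of both. Never push one green button down without the other, do not press the red stop button, and leave the hoop, glue bottle and wooden slat where they are.

Things in the scene. Friction and masses are not known exactly. Their poses are not given: they have to be found in the camera images.
- sander: yellow bench-top belt sander, fixed to the bench, 430 mm long (along its x axis, which points roughly away from the robot) and 138 mm wide. Origin on the bench, on its centre line, 210 mm from its near end. A bare steel deck, 75 mm above the bench, covers the top from 200 mm behind the origin (-x) to 10 mm ahead of it; the brown belt lies ahead of that, at the same height, with the drum at the far end, 86 mm high.
- guard (a joint): the sander's guard: an orange hood, 120 mm long (x of the sander) x 128 wide x 50 high, its underside 77 mm and its top 127 mm above the bench, sliding along the sander's x axis. Value: how far it is still open, in m; 0 is fully shut against its end stop (pushed along the sander's +x), 0.14 is fully open (nearest the robot). It starts partly open, needs about 3 N to move and stays where it is left.
- guard_push (a point): middle of the guard's flat near face (the face towards the robot, black rubber pad, 128 wide x 50 mm high), 102 mm above the bench and 27 mm above the steel deck, which is free in front of this face. Push here along the sander's +x. Its distance ahead of the sander's origin along the sander's x is 20 mm less the guard joint's value.
- panel: grey control panel, fixed to the bench, 120 (x) x 150 (y) x 45 mm high; origin in the centre of its underside. The two green buttons sit side by side along its y axis, on the robot's side; the red one behind them.
- reset_left_top (a point): left green reset button (panel +y side), a 30 mm round cap in a 46 mm dark collar: top face of the cap, on its axis (it goes down with the cap). Unpressed it stands 69 mm above the bench (24 mm over the panel, 12 mm over the collar); 22 mm towards the robot (panel -x) and 30 mm to +y of the panel's centre, so the two green buttons are 60 mm apart centre to centre.
- reset_right_top (a point): right green reset button (panel -y side), the same as the left: top face of the cap, on its axis (it goes down with the cap). 22 mm to -x and 30 mm to -y of the panel's centre.
- reset_left (a joint): travel of the left green button, m: 0 up, 0.008 fully down. A spring lifts it when let go; it starts to move at about 1.2 N and is fully down at 4 N (8 N for both together).
- reset_right (a joint): travel of the right green button, m: same as the left.
- stop_top (a point): red stop button, not to be pressed, 30 mm round cap in a 46 mm yellow collar, as high as the green ones: top face of the cap, on its axis (it goes down with the cap). 34 mm to +x of the panel's centre, on its centre line.
- stop (a joint): travel of the red button, m: 0 up, 0.008 down.
- hoop: loose bentwood hoop lying beside the sander, 110 mm outside diameter, 5 mm wall, 35 mm high; origin in the centre of its underside. Leave alone.
- glue: loose white glue bottle standing to the +y side of the panel, 52 mm diameter, 120 mm high; origin in the centre of its underside. Leave alone.
- slat: loose wooden slat lying beyond the panel (its +x side), 40 x 120 x 20 mm high; origin in the centre of its underside. Leave alone.
There are look-alikes about, which are no part of the job. Several things have the shape of the panel; the one meant has the colours described above.

How it is judged:
On the way, in this order (a step that is already met when the one before it is completed fails the run):
1. the guard is pushed fully shut (within 4 mm of its stop) (value of joint guard below 0.004 m), for 0.2 s.
2. with the guard shut, both green buttons are held down together (each at least 5.5 of 8 mm) without a break for 2.5 s (value of joint each of reset_left, reset_right above 0.0055 m and value of joint guard below 0.004 m), for 2.5 s.
At the end, for the whole second after the job is handed in: The guard is shut to within 4 mm, all three buttons are back up (within 1.5 mm), and the hoop, glue bottle and slat stand within 20 mm of where they began, not tipped over (value of joint guard below 0.004 m and value of joint each of reset_left, reset_right, stop below 0.0015 m and distance of each of hoop, glue, slat from where it was at the start of the episode below 0.02 m and angle between each of hoop, glue, slat's own z axis and vertical below 0.2 rad); the robot touches nothing.
It fails at once if one green button is pushed down (over 6 mm) while the other is still up (under 1.5 mm) ((value of joint reset_left above 0.006 m and value of joint reset_right below 0.0015 m) or (value of joint reset_right above 0.006 m and value of joint reset_left below 0.0015 m)).
It fails at once if the red stop button is pressed (over 3 mm) (value of joint stop above 0.003 m).
It fails at once if the hoop, glue bottle or slat is lifted, carried or shoved over 20 mm, or tipped (distance of any of hoop, glue, slat from where it was at the start of the episode above 0.02 m or angle between any of hoop, glue, slat's own z axis and vertical above 0.3 rad).
It also fails if it takes over 51 s, if anything falls off the work surface, if the arm or the gripper's body presses on something with over 40 N, if the wrist force passes 120 N, or if a joint passes its speed limit or range.

## Working session

There is one attempt and no reset: what is moved stays moved. The work goes in short steps, Python scripts to look and compute and a tool call to move; the robot and the scene stay as the last step left them, time stands still between calls to the robot, and variables do not carry over. Pictures are saved under pics/ and viewed, at most 10 in all, crops included, and the job is handed in when it is done.

Besides the shell and the picture viewer there is one more tool, called after "Call:" as name(argument=value, ...) on one line, values as JSON. move_arm: Moves the arm, as the interface text tells. Its arguments: {"type":"object","properties":{"plan":{"type":"array","items":{"type":"number"}},"newtons":{"type":"number"}},"required":["plan"]}

```bash
mkdir -p pics; cat > h.py <<'E'
import numpy as np, cv2
from rig import env, viewer
from scipy.spatial.transform import Rotation as Ro
def snap(n,f):
    im=viewer.read_camera(n); cv2.imwrite(f'pics/{f}.png',im[:,:,::-1]); return im
def ray(n,uv,z,c=None):
    c=c or viewer.get_calibration(n); K,R,t=map(np.array,(c['camera_matrix'],c['R'],c['t']))
    d=R.T@np.linalg.inv(K)@np.array([uv[0],uv[1],1]); o=-R.T@t
    return o+d*(z-o[2])/d[2]
E
python3 - <<'E'
from h import *
a=snap('scene','s0');b=snap('top','t0')
s=env.observe();print(s['clock'],s['tool_pos'],s['ee_rot'],Ro.from_quat(s['ee_rot']).as_matrix().round(3))
E
```

```text
0.1 [0.24680003 0.60073916 0.23551314] [ 1.93679436e-01  9.81064414e-01 -9.13115091e-04 -2.39073449e-04] [[-0.925  0.38  -0.001]
 [ 0.38   0.925 -0.002]
 [ 0.    -0.002 -1.   ]]
```

View pics/t0.png

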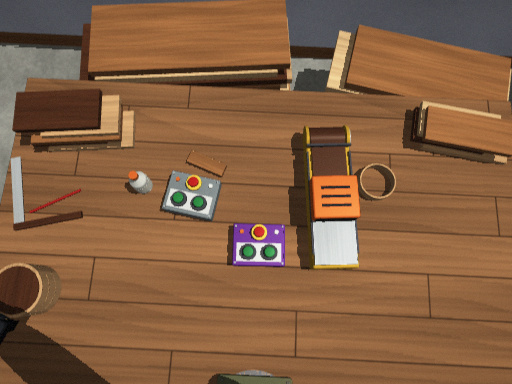

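View pics/s0.png

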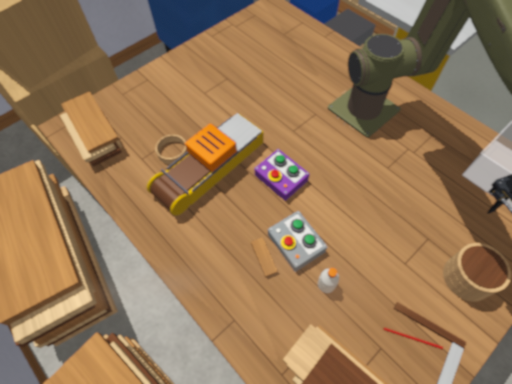

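Two things are panel-shaped: grey at top-view (191,195) and purple at (259,246). The grey one fits, with its grey body, the slat beyond it and the glue on its +y side. I'll measure both it and the guard and check a crop.

```bash
python3 - <<'E'
from h import *
im=cv2.imread('pics/t0.png');hsv=cv2.cvtColor(im,cv2.COLOR_BGR2HSV)
c=viewer.get_calibration('top')
def blobs(lo,hi,amin,z,name):
    m=cv2.inRange(hsv,lo,hi)
    cs,_=cv2.findContours(m,cv2.RETR_EXTERNAL,cv2.CHAIN_APPROX_NONE)
    for k in cs:
        if cv2.contourArea(k)>amin:
            (u,v),_,_=r=cv2.minAreaRect(k); M=cv2.moments(k);uv=(M['m10']/M['m00'],M['m01']/M['m00'])
            print(name,np.round(uv,1),cv2.contourArea(k),ray('top',uv,z,c).round(4),[ray('top',p,z,c)[:2].round(3).tolist() for p in cv2.boxPoints(r)])
blobs((45,90,30),(85,255,255),40,.069,'green')
blobs((0,180,120),(6,255,255),20,.069,'red')
blobs((7,200,150),(14,255,255),300,.127,'guard')
blobs((85,5,150),(125,60,255),300,.075,'deck')
cv2.imwrite('pics/c0.png',cv2.resize(im[110:280,120:420],None,fx=2.6,fy=2.6,interpolation=cv2.INTER_CUBIC))
E
```

```text
green [269.  251.4] 76.0 [ 0.4374 -0.0232  0.069 ] [[0.424, -0.01], [0.452, -0.008], [0.453, -0.036], [0.425, -0.037]]
green [247.7 251. ] 78.5 [0.4356 0.0361 0.069 ] [[0.449, 0.05], [0.45, 0.022], [0.423, 0.021], [0.421, 0.048]]
green [197.9 201.7] 75.0 [0.5683 0.1865 0.069 ] [[0.581, 0.202], [0.583, 0.173], [0.557, 0.171], [0.555, 0.199]]
green [177.8 197.3] 79.0 [0.5784 0.2452 0.069 ] [[0.577, 0.266], [0.598, 0.248], [0.579, 0.226], [0.557, 0.244]]
red [258.6 231.2] 62.0 [0.4922 0.0085 0.069 ] [[0.497, 0.026], [0.51, 0.004], [0.488, -0.009], [0.475, 0.013]]
red [ 55.6 200.2] 72.5 [0.5519 0.593  0.069 ] [[0.518, 0.664], [0.59, 0.53], [0.583, 0.526], [0.512, 0.659]]
red [192.6 181.2] 57.5 [0.6282 0.207  0.069 ] [[0.64, 0.222], [0.642, 0.195], [0.618, 0.193], [0.616, 0.219]]
```

View pics/c0.png

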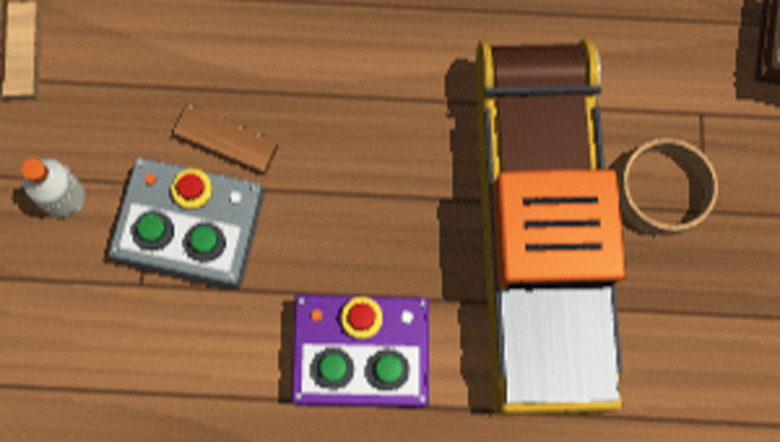

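The crop confirms it: grey panel at crop (185,222) with green buttons at (152,230) and (204,242) and the red at (190,187); the purple one is the look-alike. The guard's orange top spans (500..624,170..282), and the steel deck below it is free.

```bash
python3 - <<'E'
from h import *
im=cv2.imread('pics/t0.png');hsv=cv2.cvtColor(im,cv2.COLOR_BGR2HSV)
c=viewer.get_calibration('top')
def b(lo,hi,z,n):
    m=cv2.inRange(hsv,lo,hi);m[:,:290]=0;m[:,375:]=0;m[:110]=0;m[290:]=0
    k=max(cv2.findContours(m,0,1)[0],key=cv2.contourArea);r=cv2.minAreaRect(k)
    print(n,cv2.contourArea(k),r,[ray('top',p,z,c)[:2].round(4).tolist() for p in cv2.boxPoints(r)])
b((5,170,120),(15,255,255),.127,'guard')
b((0,0,140),(180,60,255),.075,'deck')
print('far drum corners z.086',[ray('top',(120+u/2.6,110+v/2.6),.075,c)[:2].round(3) for u,v in((478,45),(600,45),(500,408),(620,405))])
print('hoop',ray('top',(120+670/2.6,110+187/2.6),.035,c))
s=env.observe();print(s['wrist_force'],viewer.get_calibration('wrist'))
E
```

```text
guard 1891.0 ((335.88299560546875, 196.08612060546875), (42.916404724121094, 47.462730407714844), 88.63607025146484) [[0.6469, -0.1299], [0.6569, -0.2612], [0.5365, -0.262], [0.5268, -0.1344]]
deck 1778.5 ((335.0, 242.5), (43.0, 44.0), 90.0) [[0.5281, -0.1434], [0.5345, -0.2676], [0.4147, -0.2659], [0.4087, -0.145]]
far drum corners z.086 [array([ 0.811, -0.112]), array([ 0.819, -0.253]), array([ 0.401, -0.143]), array([ 0.41, -0.27])]
hoop [ 0.6640619 -0.3425696  0.035    ]
[0.82197698 0.38340546 0.08545972] {'camera_matrix': array([[282.54288028,   0.        , 259.6515605 ],
       [  0.        , 282.54288028, 194.38337634],
       [  0.        ,   0.        ,   1.        ]]), 'R': array([[ 0.37942276,  0.92522148, -0.00189039],
       [ 0.89435495, -0.36623985,  0.25689997],
       [ 0.23699703, -0.09916437, -0.96643615]]), 't': array([-0.64865465, -0.02902352,  0.39014329])}
```

```bash
cat >> h.py <<'E'
def rel(p,yaw):  # shift & turn to world TCP p, tool pointing down, tool y at yaw deg
    s=env.observe();R=Ro.from_quat(s['ee_rot'])
    y=np.radians(yaw);Y=np.array([np.cos(y),np.sin(y),0]);Z=np.array([0,0,-1.]);X=np.cross(Y,Z)
    T=Ro.from_matrix(np.c_[X,Y,Z])
    print('t',s['clock'],'pos',s['tool_pos'].round(4),'shift mm',(R.inv().apply(np.array(p)-s['tool_pos'])*1e3).round(1),'turn',(R.inv()*T).as_rotvec(degrees=True).round(2),'F',s['wrist_force'].round(1))
E
python3 -c "
from h import *
rel((.485,-.201,.2),93.5)"
```

```text
t 0.1 pos [0.2468 0.6007 0.2355] shift mm [-525.  -651.    36.7] turn [ -0.1   -0.03 -25.84] F [0.8 0.4 0.1]
```

Call:
move_arm(plan=[0.5,-0.0375,-0.0465,0.0025,0,0,-5,0.5,-0.075,-0.093,0.005,0,0,-10,0.5,-0.1125,-0.1395,0.0075,0,0,-15,0.5,-0.15,-0.186,0.01,0,0,-20,0.5,-0.1875,-0.2325,0.0125,0,0,-25.8])

```text
clock: 0.72
tool_pos: [0.3321, 0.313, 0.2236]
ee_rot: [-0.032, 0.999, -0.0, -0.0]
wrist_force: [1.0, 0.1, 0.4]
grip_width: 0.0512
gripper_force: 0.0
```

```bash
python3 -c "
from h import *
rel((.485,-.201,.2),93.5)"
```

```text
t 0.725 pos [0.3321 0.313  0.2236] shift mm [-119.5 -522.8   23.8] turn [-0.02 -0.01  0.19] F [1.  0.1 0.4]
```

Call:
move_arm(plan=[0.5,-0.013,-0.058,0.003,0,0,0,0.5,-0.026,-0.116,0.005,0,0,0,0.5,-0.039,-0.174,0.008,0,0,0,0.5,-0.052,-0.232,0.011,0,0,0,0.5,-0.065,-0.29,0.013,0,0,0])

```text
clock: 1.35
tool_pos: [0.4144, 0.0275, 0.2108]
ee_rot: [-0.03, 1.0, 0.0, 0.0]
wrist_force: [0.9, 0.2, -0.2]
grip_width: 0.0475
gripper_force: 0.0
```

Call:
move_arm(plan=[0.5,-0.013,-0.058,0.003,0,0,0,0.5,-0.026,-0.116,0.005,0,0,0,0.5,-0.039,-0.174,0.008,0,0,0,0.5,-0.052,-0.23,0.011,0,0,0,0.5,-0.052,-0.23,0.011,0,0,0])

```text
clock: 1.98
tool_pos: [0.4802, -0.2, 0.1991]
ee_rot: [-0.028, 1.0, 0.0, -0.001]
wrist_force: [-0.5, 0.5, 0.3]
grip_width: 0.0476
gripper_force: 0.0
```

```bash
python3 -c "
from h import *
rel((.485,-.201,.113),93.5)
snap('wrist','w1')"
```

```text
t 1.975 pos [ 0.4802 -0.2     0.1991] shift mm [-4.8 -1.4 86.1] turn [ 0.04 -0.1  -0.29] F [-0.5  0.5  0.3]
```

View pics/w1.png

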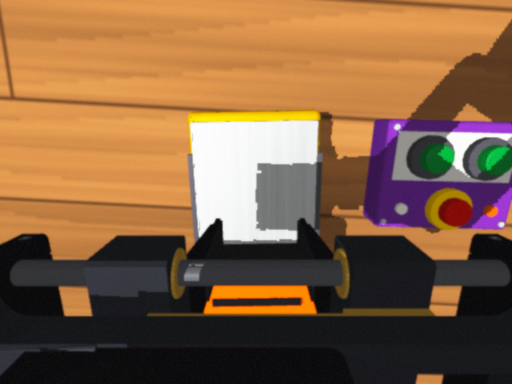

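The fingers at columns 220 and 300 sit centred over the bare deck (190–320), square to its near edge (row 118), with the guard just ahead. Next is to descend and push.

Call:
move_arm(plan=[0.5,0,0,0.04,0,0,0,0.5,0,0,0.075,0,0,0,0.5,0,0,0.086,0,0,0,0.5,0,0,0.086,0,0,0,0.5,-0.01,0,0.086,0,0,0])

```text
clock: 2.65
tool_pos: [0.4914, -0.1966, 0.116]
ee_rot: [-0.03, 1.0, -0.001, 0.001]
wrist_force: [0.8, 1.0, 0.5]
grip_width: 0.0474
gripper_force: 0.0
```

Call:
move_arm(plan=[0.5,-0.012,0,0,0,0,0,0.5,-0.024,0,0,0,0,0,0.5,-0.036,0,0,0,0,0,0.5,-0.048,0,0,0,0,0,0.5,-0.06,0,0,0,0,0])

```text
clock: 3.28
tool_pos: [0.5508, -0.1927, 0.114]
ee_rot: [-0.03, 1.0, 0.0, -0.0]
wrist_force: [-3.5, 0.5, 2.4]
grip_width: 0.0475
gripper_force: 1.5
```

Call:
move_arm(plan=[0.5,-0.01,0,0,0,0,0,0.5,-0.02,0,0,0,0,0,0.5,-0.03,0,0,0,0,0,0.5,-0.038,0,0,0,0,0,0.5,-0.046,0,0,0,0,0])

```text
clock: 3.9
tool_pos: [0.5964, -0.1898, 0.1138]
ee_rot: [-0.03, 1.0, 0.0, -0.0]
wrist_force: [-3.5, 1.7, -0.5]
grip_width: 0.0477
gripper_force: 1.4
```

```bash
python3 -c "
from h import *
rel((.632,-.192,.113),93.5)"
```

```text
t 3.9 pos [ 0.5964 -0.1898  0.1138] shift mm [-35.4  -4.4   0.8] turn [ 0.03 -0.04 -0.03] F [-3.5  1.7 -0.5]
```

Call:
move_arm(plan=[0.5,-0.006,0,0,0,0,0,0.5,-0.01,0,0,0,0,0,0.5,-0.014,0,0,0,0,0,0.5,-0.018,0,0,0,0,0,0.5,-0.018,0,0,0,0,0])

```text
clock: 4.53
tool_pos: [0.6146, -0.1893, 0.1143]
ee_rot: [-0.03, 1.0, -0.0, 0.001]
wrist_force: [-1.1, 0.1, -0.5]
grip_width: 0.0476
gripper_force: 0.5
```

Call:
move_arm(plan=[0.5,-0.002,0,0,0,0,0,0.5,-0.004,0,0,0,0,0,0.5,-0.006,0,0,0,0,0])

```text
clock: 4.9
tool_pos: [0.6171, -0.1891, 0.1143]
ee_rot: [-0.031, 1.0, 0.0, -0.004]
wrist_force: [-18.2, -0.2, 9.7]
grip_width: 0.0477
gripper_force: 9.1
```

Firm contact at 18 N, so the guard is on its stop. I'll hold briefly, back off, lift and check.

Call:
move_arm(plan=[0.5,0,0,0,0,0,0,0.5,0,0,0,0,0,0,0.5,0.02,0,0,0,0,0,0.5,0.05,0,0,0,0,0,0.5,0.07,0,-0.03,0,0,0])

```text
clock: 5.52
tool_pos: [0.5483, -0.1924, 0.1422]
ee_rot: [-0.03, 1.0, 0.001, -0.001]
wrist_force: [-0.1, -0.9, 0.2]
grip_width: 0.0478
gripper_force: 0.0
```

Call:
move_arm(plan=[0.5,0,0,-0.05,0,0,0,0.5,0,0.02,-0.09,0,0,0,0.5,0,0.08,-0.09,0,0,0,0.5,0,0.14,-0.09,0,0,5,0.5,0,0.2,-0.09,0,0,13])

```text
clock: 6.15
tool_pos: [0.5389, 0.0084, 0.2355]
ee_rot: [0.086, 0.996, 0.0, 0.002]
wrist_force: [0.9, 0.3, -0.9]
grip_width: 0.0473
gripper_force: 0.0
```

```bash
python3 - <<'E'
from h import *
rel((.52,.2,.22),80.3)
im=snap('top','t1')
cv2.imwrite('pics/c1.png',cv2.resize(im[110:280,120:420,::-1],None,fx=2.6,fy=2.6,interpolation=cv2.INTER_CUBIC))
E
```

```text
t 6.15 pos [0.5389 0.0084 0.2355] shift mm [ 51.5 185.6  15.4] turn [ 0.04  0.25 -0.14] F [ 0.9  0.3 -0.9]
```

View pics/c1.png

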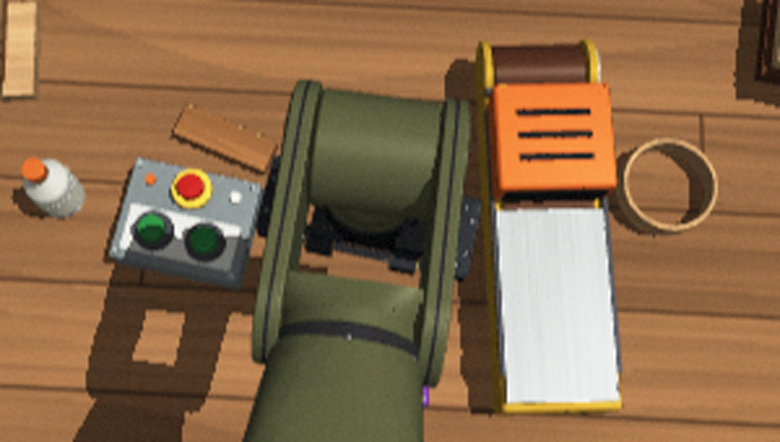

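The guard is shut: its near edge now lies past the end of the deck (crop row 190), with a strip of belt showing. Now I'll take a closer wrist look at the buttons from just beyond them.

Call:
move_arm(plan=[0.5,-0.013,0.045,0,0,0,0,0.5,-0.026,0.09,0,0,0,0,0.5,-0.04,0.135,0,0,0,0,0.5,-0.055,0.175,0.005,0,0,0,0.5,-0.065,0.205,0.01,0,0,0])

```text
clock: 6.82
tool_pos: [0.6379, 0.1999, 0.2249]
ee_rot: [0.083, 0.997, 0.001, 0.002]
wrist_force: [-0.1, -0.7, -0.0]
grip_width: 0.0472
gripper_force: 0.0
```

Call:
move_arm(plan=[0.5,0,0,0,0,0,0,0.5,0,0,0,0,0,0])

```text
clock: 7.08
tool_pos: [0.6365, 0.1978, 0.2246]
ee_rot: [0.083, 0.997, 0.0, 0.001]
wrist_force: [-0.3, 0.3, -0.4]
grip_width: 0.0478
gripper_force: 0.0
```

```bash
python3 - <<'E'
from h import *
rel((.573,.216,.11),80.3)
c=viewer.get_calibration('wrist');im=snap('wrist','w2')
hsv=cv2.cvtColor(im,cv2.COLOR_RGB2HSV)
for lo,hi in(((45,90,20),(85,255,255)),((0,180,80),(6,255,255))):
    for k in cv2.findContours(cv2.inRange(hsv,lo,hi),0,1)[0]:
        if cv2.contourArea(k)>150:
            (u,v),r=cv2.minEnclosingCircle(k);print((u,v),r,cv2.contourArea(k),ray('wrist',(u,v),.069,c).round(4))
E
```

```text
t 7.075 pos [0.6365 0.1978 0.2246] shift mm [ 65.8   7.4 114.5] turn [0.01 0.06 0.17] F [-0.3  0.3 -0.4]
(296.0, 125.0) 15.000100135803223 635.0 [0.5769 0.2459 0.069 ]
(239.32191467285156, 124.8630142211914) 14.548996925354004 617.5 [0.5671 0.1877 0.069 ]
(7.704819202423096, 24.909639358520508) 18.582351684570312 598.5 [ 0.4391 -0.014   0.069 ]
(60.0, 13.0) 20.808752059936523 880.5 [0.4377 0.0389 0.069 ]
(267.5, 176.5) 12.349188804626465 436.0 [0.626 0.208 0.069]
(53.5, 77.5) 18.179758071899414 708.0 [0.4912 0.0128 0.069 ]
```

View pics/w2.png

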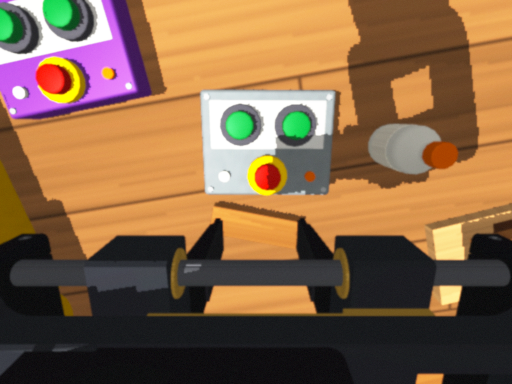

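The wrist view shows the grey panel with green caps at (239,125) and (296,125), red at (267,176) and the bottle at (405,147). The positions agree with the top view to 2 mm. I'll move over the pair.

Call:
move_arm(plan=[0.505,0.04,0.005,0,0,0,0,0.505,0.067,0.008,0.02,0,0,0,0.505,0.067,0.008,0.06,0,0,0,0.505,0.067,0.008,0.1,0,0,0,0.505,0.067,0.008,0.114,0,0,0])

```text
clock: 7.75
tool_pos: [0.5698, 0.2159, 0.1078]
ee_rot: [0.084, 0.996, -0.001, -0.002]
wrist_force: [-0.1, 0.2, -0.2]
grip_width: 0.0481
gripper_force: 0.0
```

Call:
move_arm(plan=[0.505,0,0,0,0,0,0,0.505,0,0,0,0,0,0])

```text
clock: 8.0
tool_pos: [0.5729, 0.2173, 0.1124]
ee_rot: [0.083, 0.997, 0.001, 0.002]
wrist_force: [0.7, -0.1, 0.1]
grip_width: 0.048
gripper_force: 0.0
```

```bash
python3 - <<'E'
from h import *
rel((.572,.217,.093),80.4)
E
```

```text
t 8.0 pos [0.5729 0.2173 0.1124] shift mm [ 0.9 -0.4 19.4] turn [0.09 0.18 0.04] F [ 0.7 -0.1  0.1]
```

Call:
move_arm(plan=[0.505,0,0,0.01,0,0,0,0.505,0,0,0.018,0,0,0,0.505,0,0,0.022,0,0,0,0.505,0,0,0.025,0,0,0,0.505,0,0,0.025,0,0,0])

```text
clock: 8.62
tool_pos: [0.5715, 0.2172, 0.0858]
ee_rot: [0.083, 0.997, -0.0, -0.0]
wrist_force: [-2.2, 0.2, 6.3]
grip_width: 0.0479
gripper_force: 2.9
```

```bash
python3 - <<'E'
from h import *
rel((.572,.217,.083),80.4);print(env.observe()['ft_torque'])
E
```

```text
t 8.625 pos [0.5715 0.2172 0.0858] shift mm [-0.5 -0.1  2.8] turn [-0.01 -0.01  0.07] F [-2.2  0.2  6.3]
[-0.15133995  0.46896892  0.02672719]
```

Both buttons are moving: 6.3 N at about 5 mm of travel. Now to the bottom and hold.

Call:
move_arm(plan=[0.505,0,0,0.002,0,0,0,0.505,0,0,0.0035,0,0,0,0.505,0,0,0.0035,0,0,0,0.505,0,0,0.0035,0,0,0,0.505,0,0,0.0035,0,0,0])

```text
clock: 9.25
tool_pos: [0.5715, 0.2172, 0.0833]
ee_rot: [0.083, 0.997, -0.0, -0.0]
wrist_force: [-5.4, -1.0, 8.3]
grip_width: 0.0479
gripper_force: 4.6
```

Call:
move_arm(plan=[0.505,0,0,0.001,0,0,0,0.505,0,0,0.001,0,0,0,0.505,0,0,0.001,0,0,0,0.505,0,0,0.001,0,0,0,0.505,0,0,0.001,0,0,0])

```text
clock: 9.88
tool_pos: [0.5715, 0.2172, 0.0832]
ee_rot: [0.083, 0.997, -0.0, -0.0]
wrist_force: [-6.4, -2.5, 14.4]
grip_width: 0.0481
gripper_force: 6.8
```

```bash
python3 - <<'E'
from h import *
rel((.572,.217,.083),80.4);print(env.observe()['ft_torque'])
snap('wrist','w3')
E
```

```text
t 9.875 pos [0.5715 0.2172 0.0832] shift mm [-0.5 -0.1  0.2] turn [-0.03 -0.03  0.08] F [-6.4 -2.5 14.4]
[-0.37575007  1.21035383  0.02382698]
```

View pics/w3.png

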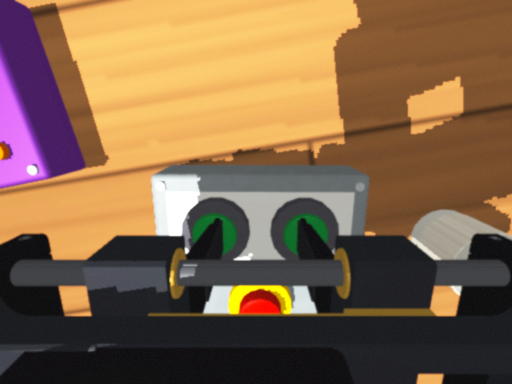

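Both fingertips rest on the green caps at (218,230) and (303,230), and the caps are bottomed at 14 N with the red untouched at (262,300). I'll hold to a total of about 3 s.

Call:
move_arm(plan=[0.505,0,0,0,0,0,0,0.505,0,0,0,0,0,0,0.505,0,0,0,0,0,0,0.505,0,0,0,0,0,0,0.505,0,0,0,0,0,0])

```text
clock: 10.55
tool_pos: [0.5716, 0.2172, 0.0832]
ee_rot: [0.083, 0.997, -0.0, -0.0]
wrist_force: [-6.3, -2.0, 13.7]
grip_width: 0.0478
gripper_force: 6.8
```

Call:
move_arm(plan=[0.505,0,0,0,0,0,0,0.505,0,0,0,0,0,0,0.505,0,0,0,0,0,0,0.505,0,0,0,0,0,0,0.505,0,0,0,0,0,0])

```text
clock: 11.18
tool_pos: [0.5716, 0.2172, 0.0832]
ee_rot: [0.083, 0.997, -0.0, -0.0]
wrist_force: [-6.8, -1.9, 13.8]
grip_width: 0.0483
gripper_force: 6.8
```

Call:
move_arm(plan=[0.505,0,0,0,0,0,0,0.505,0,0,0,0,0,0,0.505,0,0,0,0,0,0,0.505,0,0,0,0,0,0,0.505,0,0,0,0,0,0])

```text
clock: 11.8
tool_pos: [0.5716, 0.2172, 0.0832]
ee_rot: [0.083, 0.997, -0.0, -0.0]
wrist_force: [-7.0, -1.9, 12.9]
grip_width: 0.048
gripper_force: 6.8
```

Call:
move_arm(plan=[0.505,0,0,0,0,0,0,0.505,0,0,-0.006,0,0,0,0.505,0,0,-0.03,0,0,0,0.505,0,0,-0.07,0,0,0,0.505,0,0,-0.12,0,0,0])

```text
clock: 12.42
tool_pos: [0.5704, 0.2169, 0.1999]
ee_rot: [0.083, 0.997, -0.001, -0.002]
wrist_force: [0.8, -0.6, 1.1]
grip_width: 0.0478
gripper_force: 0.0
```

Call:
move_arm(plan=[0.505,0.04,0,0,0,0,0,0.505,0.08,0,0,0,0,0,0.505,0.12,0,0,0,0,0,0.505,0.12,0,0,0,0,0,0.505,0.12,0,0,0,0,0])

```text
clock: 13.05
tool_pos: [0.4535, 0.2371, 0.2007]
ee_rot: [0.083, 0.997, 0.0, 0.0]
wrist_force: [0.2, 0.1, 0.3]
grip_width: 0.048
gripper_force: 0.0
```

```bash
python3 - <<'E'
from h import *
im=snap('top','t2');print(env.observe()['wrist_force'],env.observe()['clock'])
cv2.imwrite('pics/c2.png',cv2.resize(im[110:280,120:420,::-1],None,fx=2.6,fy=2.6,interpolation=cv2.INTER_CUBIC))
E
```

```text
[ 0.91484532 -0.73932632  0.73352683] 13.1
```

View pics/c2.png

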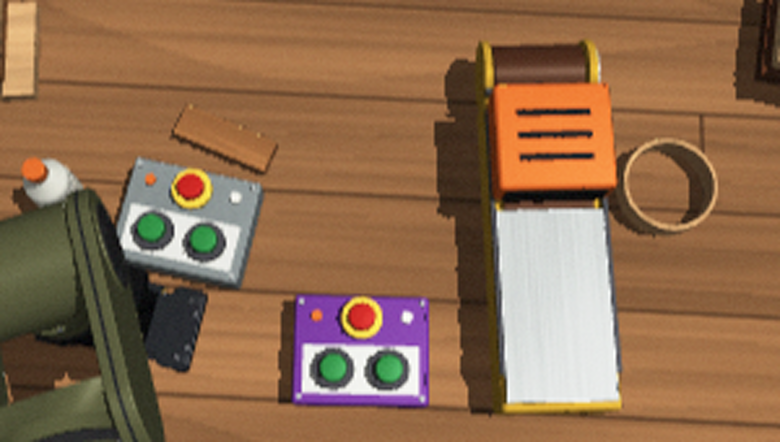

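The guard is shut (near edge at row 190) and the green caps are back up at (152,230) and (204,242). The hoop, bottle and slat haven't moved, and the arm is clear.

```bash
python3 -c "
from rig import hand_in
print(hand_in())"
```

```text
the job is handed in; nothing more can be done
None
```

I pushed the guard fully shut, held both green buttons down together for about 3 s and let go of both; the red button, hoop, bottle and slat were left alone. The job is handed in, but no verdict came back.

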